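Knock a sprung bench dog level with its set neighbour

ROBOT

A 7-joint arm with a two-finger parallel gripper is mounted at the origin on the work surface. World frame = base frame: x ahead of the robot, y to its left, z up, the work surface at z = 0. Lengths are in m, angles in rad, forces in N, time in s.
With the tool pointing down it reaches from about 0.425 to 0.925 m from the base axis. Payload 6.8 kg.
Tool frame: the origin (TCP) lies on the mounting face of the last link; the fingertips stand 173 mm ahead of it and the grasp point (between the pads) lies 155 mm ahead of it; z points along the fingers, y is the direction in which the jaws open and shut (so a half turn about z gives the same grasp; the last joint's range is limited). The gripper opens to 85 mm and grips with 20 to 120 N. Pads are 22 mm wide; open, the fingers measure 114 mm over their backs; the gripper's body (76 mm by 85 mm) begins 54 mm behind the grasp point. The pads swing forward as they close: fully open they stand 13 mm farther back than shut.
Start: joints at [-1.386, 0.477, 0.022, 1.555, -0.011, 1.109, -0.083], TCP at [0.195, 0.646, 0.405] pointing down, gripper open.
Joint ranges: [-2.96, 2.96], [-0.34, 2.1], [-1.41, 1.46], [0.24, 2.44], [-1.37, 4.51], [0.17, 1.92], [-2.96, 2.96]. Speed limits (rad/s): [2.39, 2.39, 3.14, 3.14, 3.14, 3.14, 3.14].

INTERFACE

Orientations are given as a unit quaternion [w, x, y, z].
In Python, from station import sensors, read_camera, bot gives the robot as it stands. The module is installed in compiled form; this text tells all that it offers.
- The arm moves only by the tool play_rows, never from a script. Its argument "commands" is a list of rows, each a list of 4 numbers: the shift along the tool's x, y, z in m, then the turn about the tool's z in degrees. A call has 1 to 20 rows; each row shifts and turns the commanded pose from where the row before left it, along the tool's axes as they then stand; what a row does not reach is not made up. A row lasts 1/10 s, in which the tool goes at most 50 mm and 8.59 degrees, less where a joint would pass 70% of its speed; a pose out of reach is approached as far as the arm can. A call with a gripper value outside its range is refused whole. "claw" is the finger opening in m, from 0 to 0.0854, set as the call begins (left out, the last holds). The fingers move at their own pace and stop on an object; "force" is the grip in N (left out, the last holds). Time passes only in rows, so rows that do not move let the fingers close. It gives the time, the measured TCP pose, the force and the opening at its end, in the units of the state.
- sensors.get_obs(): the state, without advancing time (a new reading comes with each control period).
- read_camera(name): name is "side" or "top" or "wrist"; returns a dict with "frame" (400x640x3 uint8, blue, green, red), "depth" (400x640 float32, m along the optical axis (not along the pixel's ray), 0 where there is no reading), "fx", "fy", "cx", "cy" (pixels), "rvec" (rotation vector, rad) and "tvec" (3), from world to camera coordinates, as OpenCV has them; the wrist camera has in their place "T_tool_cam" (4x4, takes a point from camera to tool coordinates, whose origin is the TCP and whose axes are the flange's). Camera axes: x right, y down, z forward; pixel columns grow to the right and rows downward; lengths in m; the calibration is good to about 2 mm. A picture is of the moment at which its call begins: read the wrist's pose just before it.
- bot.hand_in(): hands the job in, once; it reports no verdict.
The state is a dict: "t": time; "q": joint angles; "joint_vel": joint speeds; "joint_torque": joint torques, N m; "eef_pos": TCP position; "tool_rot": TCP orientation; "contact_force": force on the tool from outside, world axes, zero at the start; "torque": the same for the moment, N m; "gripper_width": opening from 0.0 (shut) to 1.0 (fully open).
Only numpy, scipy, OpenCV 4.12 (cv2) and the standard library are available. Lean on these libraries where they do the work, as an engineer would, in place of code of your own. Each camera call takes 0.05 s, during which the arm holds its last target.

TASK

Two bench dogs must carry the next carving panel level: take the round mallet by its handle and knock the tall round sprung dog down with the flat end of the mallet's head until, with nothing resting on it, its head is level with the head of the square dog. Start it with a brisk knock, not just a slow push, then bring it down little by little, as it must not end up too low; touch the dogs with nothing but the mallet. Finally stand the mallet on its head on the bench again, and leave the other things on the bench where they are.

Things in the scene. Friction and masses are not known exactly. Their poses are not given: they have to be found in the camera images.
- mallet_grip (a point): Round carver's mallet of plain wood, standing on its head with the handle straight up: 215 mm tall, 0.45 kg. Head 76 to 80 mm across and 105 mm high, its underside a flat striking face 76 mm across; above it the round handle, 26 to 32 mm thick. This point is on the axis in the handle, 180 mm above the striking face and 35 mm below the handle's top; z runs up the handle.
- dog_base: The sprung dog's steel collar, 68 mm across and 3 mm high, fixed in the bench, with the pale round wooden dog in it; origin on the bench at the centre of the dog.
- dog_head (a point): Centre of the top of the sprung dog's round head (46 mm across, 11 mm thick), which starts 60 to 75 mm above the bench on a shaft 32 mm thick. The head sits on a coil spring with up to 14 mm of give, which springs back when let go.
- dog (a joint): How far the sprung dog's shaft has slid down (m): head top, unloaded, is at 75 mm minus this above the bench; 0 to 58 mm. A side spring grips the shaft in the bench: it slides only under a firm push (about 8 to 14 N, more the deeper and the quicker) and stays where it is left. So under the mallet the head first gives 8 to 14 mm, then the shaft slides; on release the head rises by as much again.
- set_head (a point): Centre of the flat top of the set dog, a pale solid square wooden peg, 45 by 45 mm, wedged immovably in the bench with its top 26 to 38 mm above the bench: the height to match.
- gouge_a_mid (a point): Bystander: carving gouge with wooden handle, lying, about 210 mm long and 25 mm thick; a point near its middle.
- gouge_b_mid (a point): Bystander: carving gouge, lying, about 190 mm long and 25 mm thick; a point near its middle.
- sanding_block: Bystander: cork block 70 x 110 x 35 mm; origin under its centre.
- glue: Bystander: white glue bottle, 60 mm across, 150 mm tall; origin under its centre.
- turned_figure: Bystander: plain turned wooden figure, 60 mm across, 125 mm tall; origin under its centre.
- pencil_cup: Bystander: white ceramic cup, 70 mm across, 90 mm tall; origin under its centre.
- offcut: Bystander: wood offcut 50 x 130 x 28 mm; origin under its centre.
- mallet: The mallet itself (see mallet_grip); origin at the centre of its striking face, z up the handle.
- set_dog: The thin square steel plate, 70 mm wide, in the bench round the set dog (and the set dog in it); origin on the bench under the centre of point set_head.
Not all that is in view belongs to the job. What is shaped like the mallet but purple or yellow is not meant.

How it is judged:
By the outcome, as a careful person would: the job done as asked, in the order asked, and still so for the second after the job is handed in, with the robot touching nothing.
It also fails if it takes over 54 s, if anything falls off the work surface, if the arm or the gripper's body presses on something with over 40 N, if the wrist force passes 120 N, or if a joint passes its speed limit or range.

## Working session

There is one attempt and no reset: what is moved stays moved. The work goes in short steps, Python scripts to look and compute and a tool call to move; the robot and the scene stay as the last step left them, time stands still between calls to the robot, and variables do not carry over. Pictures are saved under pics/ and viewed, and the job is handed in when it is done.

Besides the shell and the picture viewer there is one more tool, called after "Request:" as name(argument=value, ...) on one line, values as JSON. play_rows: Moves the arm, as the interface text tells. Its arguments: {"type":"object","properties":{"commands":{"type":"array"},"claw":{"type":"number"},"force":{"type":"number"}},"required":["commands"]}

```bash
mkdir -p pics; cat > h.py <<'E'
import numpy as np, cv2
from station import sensors, read_camera, bot
def R_of(q):
    from scipy.spatial.transform import Rotation as R
    return R.from_quat([q[1],q[2],q[3],q[0]]).as_matrix()
def cam(name):
    o=sensors.get_obs(); c=read_camera(name)
    if 'rvec' in c:
        R=cv2.Rodrigues(np.array(c['rvec'],float))[0]; t=np.array(c['tvec'],float).ravel()
        c['Rwc']=R.T; c['o']=-R.T@t
    else:
        T=np.array(c['T_tool_cam']); Rt=R_of(o['tool_rot'])
        c['Rwc']=Rt@T[:3,:3]; c['o']=Rt@T[:3,3]+np.array(o['eef_pos'])
    return c
def world(c,name=None):
    d=c['depth']; v,u=np.mgrid[0:400,0:640]
    P=np.stack([(u-c['cx'])/c['fx']*d,(v-c['cy'])/c['fy']*d,d],-1)
    W=P@c['Rwc'].T+c['o']; W[d==0]=np.nan
    return W
def ray(c,u,v,z):
    r=c['Rwc']@np.array([(u-c['cx'])/c['fx'],(v-c['cy'])/c['fy'],1])
    return c['o']+r*(z-c['o'][2])/r[2]
E
python3 - <<'E'
from h import *
o=sensors.get_obs(); print({k:np.round(v,3) for k,v in o.items()})
import pickle
for n in ('top','side','wrist'):
    c=cam(n); cv2.imwrite(f'pics/{n}0.png',c['frame']); pickle.dump(c,open(n+'0.pkl','wb')); print(n,c['fx'],c['cx'],c['cy'],c['o'].round(3),c['Rwc'].round(3).tolist())
E
```

```text
{'t': np.float64(0.0), 'q': array([-1.386,  0.478,  0.022,  1.556, -0.011,  1.109, -0.083]), 'joint_vel': array([-0.002,  0.   , -0.   ,  0.002, -0.001,  0.   ,  0.001]), 'joint_torque': array([-0.0000e+00, -5.9646e+01,  1.6080e+00, -2.8120e+01,  1.2000e-02,
        9.0000e-03, -0.0000e+00]), 'eef_pos': array([0.195, 0.646, 0.404]), 'tool_rot': array([-0.   ,  0.146,  0.989, -0.001]), 'contact_force': array([-0.868, -0.446,  0.745]), 'torque': array([-0.018, -0.012, -0.005]), 'gripper_width': np.float64(1.002)}
top 368.8603491625983 321.1249464190066 202.24206382745913 [ 4.260e-01 -1.000e-03  1.229e+00] [[0.001, -0.996, 0.084], [-1.0, -0.001, 0.001], [-0.001, -0.084, -0.996]]
side 497.4397537580644 313.51262230647404 205.07549402466987 [ 0.475 -1.105  1.035] [[1.0, 0.003, 0.027], [-0.019, -0.623, 0.782], [0.02, -0.782, -0.623]]
wrist 308.6688695399013 321.3471854228926 201.59293754546397 [0.122 0.668 0.373] [[0.289, 0.914, 0.285], [0.957, -0.275, -0.089], [-0.002, 0.299, -0.954]]
```

View pics/top0.png

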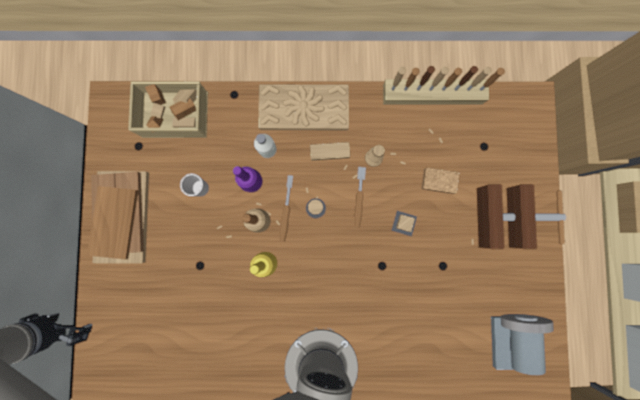

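View pics/side0.png

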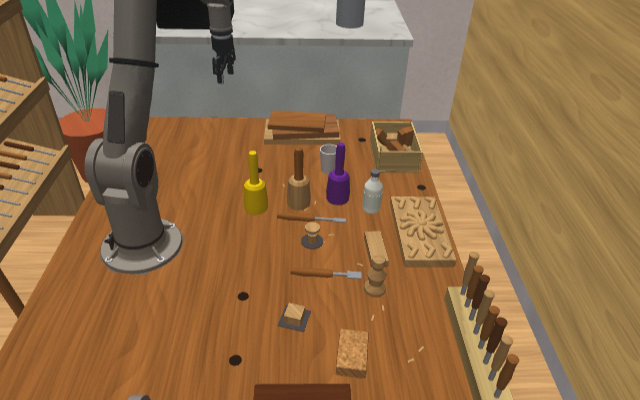

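View pics/wrist0.png

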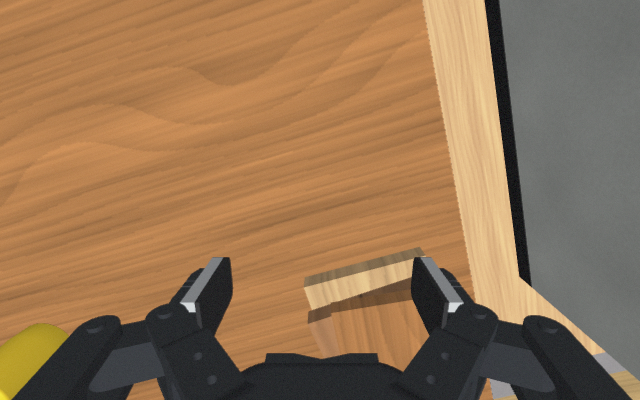

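The plain mallet is at top (255,220), side (298,180). The sprung dog is at top (316,207), side (312,233), and the set dog at top (404,223), side (294,312). Next I measure them with depth.

```bash
python3 - <<'E'
from h import *
import pickle
t=pickle.load(open('top0.pkl','rb')); s=pickle.load(open('side0.pkl','rb'))
im=t['frame'][120:300,170:460]; cv2.imwrite('pics/topc.png',cv2.resize(im,None,fx=2.7,fy=2.7,interpolation=cv2.INTER_CUBIC))
im=s['frame'][130:340,220:420]; cv2.imwrite('pics/sidec.png',cv2.resize(im,None,fx=2.8,fy=2.8,interpolation=cv2.INTER_CUBIC))
for n,c in(('top',t),('side',s)):
    W=world(c)
    # regions by approx xy
    for nm,(cx,cy),r in(('dog',(.55,.01),.06),('set',(.5,-.28),.06),('mal',(.53,.2),.06)):
        m=(np.hypot(W[...,0]-cx,W[...,1]-cy)<r)&(W[...,2]>0.012)
        P=W[m]
        if len(P)==0: print(n,nm,'none');continue
        print(n,nm,len(P),'c',np.median(P,0).round(4),'min',P.min(0).round(3),'max',P.max(0).round(3))
        h=np.histogram(P[:,2],bins=np.arange(0,.24,.004)); print([(round(float(b)*1000),int(a)) for a,b in zip(*h) if a>3])
    m=(np.abs(W[...,2])<.01); print(n,'bench z',np.median(W[200:260,300:400,2]).round(4))
E
```

```text
top dog 154 c [0.5094 0.0161 0.0598] min [ 0.49  -0.003  0.054] max [0.532 0.038 0.066]
[(52, 7), (56, 73), (60, 67), (64, 7)]
top set 186 c [ 0.4629 -0.274   0.0296] min [ 0.44  -0.302  0.012] max [ 0.486 -0.249  0.036]
[(16, 4), (20, 4), (24, 38), (28, 99), (32, 38)]
top mal 362 c [0.5006 0.2055 0.0968] min [0.47  0.168 0.012] max [0.59  0.248 0.218]
[(20, 5), (28, 6), (32, 6), (36, 9), (40, 9), (44, 10), (48, 7), (52, 8), (56, 7), (60, 11), (64, 6), (68, 7), (72, 12), (76, 11), (84, 10), (88, 11), (92, 27), (96, 42), (100, 54), (104, 43), (108, 4), (200, 4), (212, 14), (216, 6)]
top bench z nan
side dog 233 c [0.5113 0.0059 0.0559] min [ 0.49  -0.012  0.013] max [0.532 0.038 0.064]
[(12, 12), (16, 14), (20, 9), (24, 13), (28, 10), (32, 17), (36, 4), (48, 14), (52, 22), (56, 79), (60, 36)]
side set 298 c [ 0.4633 -0.2831  0.0287] min [ 0.44  -0.306  0.012] max [ 0.486 -0.252  0.036]
[(12, 19), (16, 14), (20, 18), (24, 74), (28, 150), (32, 23)]
side mal 596 c [0.4974 0.195  0.0796] min [0.471 0.165 0.012] max [0.59  0.244 0.217]
[(12, 17), (16, 19), (20, 12), (24, 20), (28, 16), (32, 19), (36, 19), (40, 16), (44, 13), (48, 22), (52, 16), (56, 20), (60, 20), (64, 16), (68, 18), (72, 17), (76, 21), (80, 19), (84, 16), (88, 19), (92, 25), (96, 32), (100, 35), (104, 25), (108, 5), (116, 5), (120, 6), (128, 5), (140, 6), (144, 4), (148, 4), (156, 5), (164, 7), (168, 5), (176, 5), (180, 4), (184, 6), (192, 4), (196, 5), (204, 6), (208, 8), (212, 9)]
side bench z nan
```

```bash
ls pics
```

```text
side0.png
sidec.png
top0.png
topc.png
wrist0.png
```

```bash
python3 - <<'E'
from h import *
import pickle
for n in('top','side'):
    c=pickle.load(open(n+'0.pkl','rb')); W=world(c); Z=W[...,2]
    for nm,(cx,cy),r,lo,hi in(('dogtop',(.51,.016),.04,.05,.075),('settop',(.463,-.276),.022,.022,.045),('malshoulder',(.495,.205),.06,.09,.11),('malhandle',(.495,.205),.06,.13,.23),('maltop',(.495,.205),.06,.207,.23)):
        m=(np.hypot(W[...,0]-cx,W[...,1]-cy)<r)&(Z>lo)&(Z<hi); P=W[m]
        print(n,nm,len(P),'mean',P.mean(0).round(4),'mid',((P.min(0)+P.max(0))/2).round(4),'ext',(np.ptp(P,0)).round(3), 'sd z',P[:,2].std().round(4))
    for (cx,cy) in ((.51,.016),(.463,-.276)):
        d=np.hypot(W[...,0]-cx,W[...,1]-cy)
        m=(d>.06)&(d<.085)&(np.abs(Z)<.01); print(' bench',m.sum(),np.nanmedian(Z[m]).round(4),np.nanmean(Z[m]).round(4))
    # all blobs
    m=((Z>.012)&(Z<.3)&(W[...,0]>.25)&(W[...,0]<.95)&(np.abs(W[...,1])<.5)).astype(np.uint8)
    k,l,st,ce=cv2.connectedComponentsWithStats(m)
    for i in range(1,k):
        if st[i,4]>25:
            P=W[l==i]; print('  blob',ce[i].round(),'xyzmin',P.min(0).round(3),'max',P.max(0).round(3))
E
```

```text
top dogtop 162 mean [0.5097 0.0176 0.0599] mid [0.5095 0.0177 0.0594] ext [0.044 0.041 0.013] sd z 0.0024
top settop 140 mean [ 0.4626 -0.2754  0.0298] mid [ 0.4632 -0.2753  0.0293] ext [0.039 0.041 0.014] sd z 0.0026
top malshoulder 254 mean [0.4665 0.1973 0.1011] mid [0.4681 0.204  0.1001] ext [0.065 0.064 0.02 ] sd z 0.0042
top malhandle 117 mean [0.4667 0.2004 0.1985] mid [0.4681 0.203  0.1763] ext [0.028 0.024 0.084] sd z 0.0225
top maltop 65 mean [0.4677 0.2041 0.2138] mid [0.4678 0.2042 0.2127] ext [0.022 0.022 0.011] sd z 0.0025
 bench 1017 -0.0002 -0.0002
 bench 1028 -0.0 0.0
  blob [433.  87.] xyzmin [ 0.862 -0.5    0.013] max [ 0.936 -0.211  0.205]
  blob [188. 109.] xyzmin [0.748 0.386 0.012] max [0.908 0.5   0.094]
  blob [304. 107.] xyzmin [ 0.773 -0.09   0.012] max [0.924 0.209 0.053]
  blob [265. 145.] xyzmin [0.678 0.15  0.013] max [0.736 0.207 0.155]
  blob [330. 151.] xyzmin [ 0.67  -0.095  0.012] max [0.729 0.037 0.035]
  blob [375. 156.] xyzmin [ 0.65  -0.203  0.012] max [ 0.703 -0.15   0.126]
  blob [248. 179.] xyzmin [0.56  0.194 0.012] max [0.636 0.267 0.219]

[... 1354 characters left out ...]
 0.157 0.012] max [0.508 0.225 0.218]
  blob [254. 188.] xyzmin [0.292 0.135 0.012] max [0.368 0.203 0.215]
  blob [422. 231.] xyzmin [ 0.774 -0.098  0.012] max [0.926 0.21  0.052]
  blob [305. 217.] xyzmin [0.402 0.092 0.012] max [0.618 0.134 0.028]
  blob [312. 231.] xyzmin [ 0.49  -0.012  0.013] max [0.532 0.038 0.064]
  blob [376. 263.] xyzmin [ 0.651 -0.211  0.012] max [0.729 0.04  0.126]
  blob [478. 326.] xyzmin [ 0.863 -0.5    0.012] max [ 0.936 -0.211  0.206]
  blob [322. 273.] xyzmin [ 0.448 -0.152  0.012] max [ 0.648 -0.115  0.027]
  blob [294. 313.] xyzmin [ 0.435 -0.306  0.012] max [ 0.486 -0.252  0.036]
  blob [352. 353.] xyzmin [ 0.559 -0.457  0.012] max [ 0.643 -0.338  0.041]
```

View pics/topc.png

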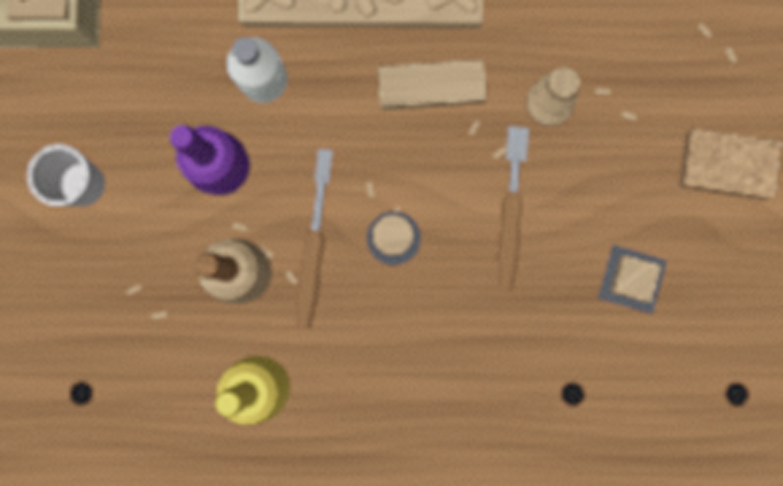

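View pics/sidec.png

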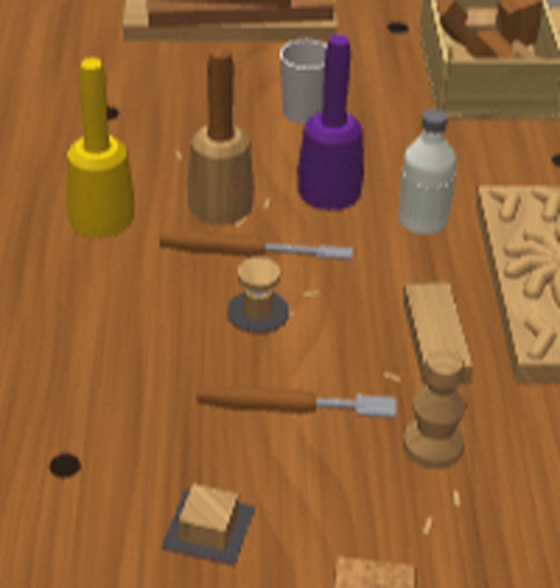

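```bash
cat >> h.py <<'E'
def delta(target):
    o=sensors.get_obs(); Rt=R_of(o['tool_rot'])
    d=Rt.T@(np.array(target)-np.array(o['eef_pos']))
    print('t',round(float(o['t']),2),'pos',np.round(o['eef_pos'],4),'z axis',Rt[:,2].round(4),'y axis',Rt[:,1].round(3),'F',np.round(o['contact_force'],1),'M',np.round(o['torque'],2),'grip',round(float(o['gripper_width'])*85.4,1),'tool delta',d.round(4))
    return d
E
python3 -c "
from h import *
delta([.4685,.2015,.404])"
```

```text
t 0.15 pos [0.1948 0.6461 0.404 ] z axis [-3.0e-04 -1.4e-03 -1.0e+00] y axis [ 0.289  0.957 -0.001] F [-0.4 -0.3 -0.6] M [-0.03  0.01  0.02] grip 85.4 tool delta [-0.3904 -0.3466  0.0005]
```

Request:
play_rows(commands=[[-0.01,-0.009,0,0],[-0.02,-0.018,0,0],[-0.028,-0.025,0,0],[-0.028,-0.025,0,0],[-0.028,-0.025,0,0],[-0.028,-0.025,0,0],[-0.028,-0.025,0,0],[-0.028,-0.025,0,0],[-0.028,-0.025,0,0],[-0.028,-0.025,0,0],[-0.028,-0.025,0,0],[-0.028,-0.025,0,0],[-0.028,-0.025,0,0],[-0.028,-0.025,0,0],[-0.016,-0.014,0,0],[-0.008,-0.006,0,0],[0,0,0,0]], claw=0.0854, force=110)

```text
t: 1.85
eef_pos: [0.4684, 0.2, 0.4047]
tool_rot: [0.0, 0.147, 0.989, -0.0]
contact_force: [-0.5, -0.1, -0.5]
gripper_width: 1.001
```

```bash
python3 -c "
from h import *
import pickle
delta([.4685,.2015,.335])
c=cam('wrist'); pickle.dump(c,open('w1.pkl','wb')); cv2.imwrite('pics/w1.png',c['frame'])
W=world(c); Z=W[...,2]
for r,lo,hi in((.05,.207,.23),(.06,.14,.2)):
  m=(np.hypot(W[...,0]-.4685,W[...,1]-.2015)<r)&(Z>lo)&(Z<hi); P=W[m]; print(len(P),P.mean(0),(P.min(0)+P.max(0))/2,np.ptp(P,0))
"
```

```text
t 1.85 pos [0.4684 0.2    0.4047] z axis [ 0.e+00 -1.e-04 -1.e+00] y axis [ 0.291  0.957 -0.   ] F [-0.5 -0.1 -0.5] M [ 0.06  0.04 -0.04] grip 85.5 tool delta [0.0003 0.0014 0.0697]
1465 [0.46554397 0.20660793 0.21418594] [0.46639099 0.2062705  0.21209793] [0.02438386 0.02521683 0.01019236]
871 [0.45634772 0.20871537 0.17560868] [0.461622   0.2073685  0.16999612] [0.01685618 0.02589114 0.05998432]
```

View pics/w1.png

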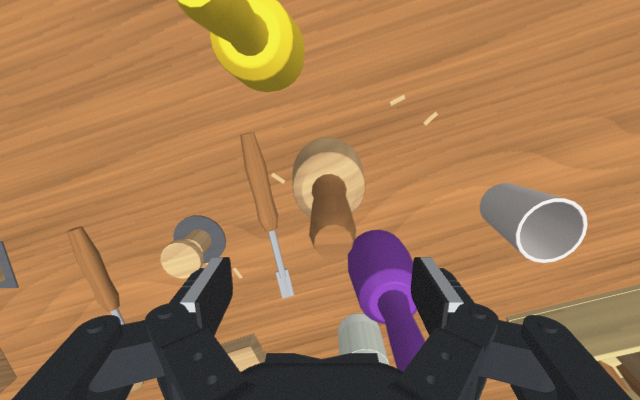

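The plain mallet's handle top is at wrist pixel (331,238), between the fingers. The three views agree to about 4 mm, so I descend and grip.

Request:
play_rows(commands=[[0.001,0.001,0.005,0],[0.001,0.001,0.01,0],[0,0,0.015,0],[0,0,0.015,0],[0,0,0.015,0],[0,0,0.01,0],[0,0,0,0]])

```text
t: 2.6
eef_pos: [0.4658, 0.2044, 0.3329]
tool_rot: [-0.001, 0.145, 0.989, -0.001]
contact_force: [-0.4, -0.6, 0.6]
gripper_width: 0.999
```

Request:
play_rows(commands=[[0,0,0,0],[0,0,0,0],[0,0,0,0],[0,0,0,0],[0,0,0,0],[0,0,0,0],[0,0,0,0]], claw=0.0, force=110)

```text
t: 3.3
eef_pos: [0.4672, 0.2045, 0.3354]
tool_rot: [0.001, 0.146, 0.989, 0.001]
contact_force: [-0.1, 2.2, 6.2]
gripper_width: 0.314
```

```bash
python3 -c "
from h import *
delta([.4685,.2015,.335])
c=cam('wrist'); cv2.imwrite('pics/w2.png',c['frame'])
"
```

```text
t 3.3 pos [0.4672 0.2045 0.3354] z axis [ 0.0018  0.0015 -1.    ] y axis [0.288 0.958 0.002] F [-0.1  2.2  6.2] M [ 0.56 -0.1  -0.05] grip 26.8 tool delta [-0.0021 -0.0025  0.0004]
```

View pics/w2.png

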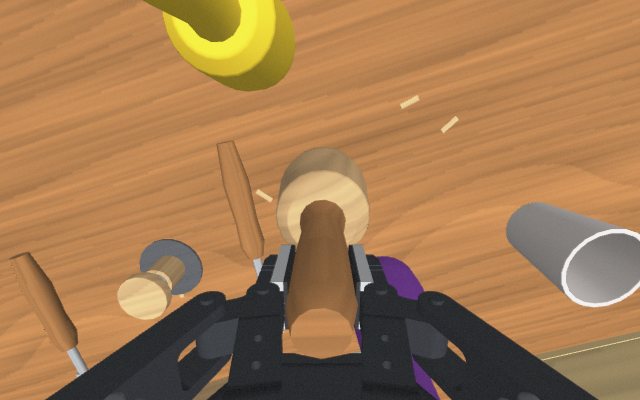

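Request:
play_rows(commands=[[0,0,-0.005,0],[0,0,-0.015,0],[0,0,-0.02,0],[0,0,-0.025,0],[0,0,-0.025,0],[0,0,-0.015,0],[0,0,0,0],[0,0,0,0]])

```text
t: 4.15
eef_pos: [0.4661, 0.2035, 0.4385]
tool_rot: [-0.001, 0.146, 0.989, -0.001]
contact_force: [0.2, -0.5, -5.4]
gripper_width: 0.315
```

```bash
python3 -c "
from h import *
import pickle
c=pickle.load(open('w1.pkl','rb')); W=world(c); Z=W[...,2]
m=(np.hypot(W[...,0]-.51,W[...,1]-.0155)<.04)&(Z>.05)&(Z<.075); P=W[m]; print(len(P),P.mean(0),(P.min(0)+P.max(0))/2,np.ptp(P,0))
delta([.51,.0165,.44])
c=cam('side'); cv2.imwrite('pics/s2.png',c['frame'][100:350,150:470])
for i in range(3): cam('top'); o=sensors.get_obs(); print(np.round(o['eef_pos'],4),np.round(o['contact_force'],1))
"
```

```text
1265 [0.50759235 0.02102878 0.05975488] [0.50916879 0.01913112 0.05631012] [0.04465448 0.04597243 0.01253935]
t 4.15 pos [0.4661 0.2035 0.4385] z axis [-0.0021 -0.0015 -1.    ] y axis [ 0.289  0.957 -0.002] F [ 0.2 -0.5 -5.4] M [-0.01  0.05  0.  ] grip 26.9 tool delta [-0.096  -0.1663 -0.0014]
[0.4661 0.2036 0.438 ] [ 0.5  0.3 -5.5]
[0.4662 0.2036 0.4381] [-0.7 -0.9 -5.3]
[0.4663 0.2037 0.4383] [-0.3  0.3 -4.6]
```

View pics/s2.png

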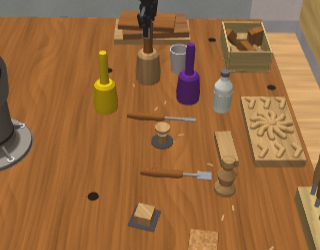

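The mallet hangs upright in the gripper at s2 (148,65). I now go over the sprung dog.

Request:
play_rows(commands=[[-0.006,-0.011,0,0],[-0.012,-0.021,0,0],[-0.018,-0.031,0,0],[-0.018,-0.031,0,0],[-0.018,-0.031,0,0],[-0.014,-0.024,0,0],[-0.007,-0.012,0,0],[-0.003,-0.005,0,0],[0,0,0,0],[0,0,0,0]])

```text
t: 5.35
eef_pos: [0.5106, 0.0181, 0.4395]
tool_rot: [-0.0, 0.145, 0.989, 0.0]
contact_force: [0.0, -0.2, -4.5]
gripper_width: 0.314
```

```bash
python3 -c "
from h import *
delta([.51,.0165,.44])
c=cam('wrist'); cv2.imwrite('pics/w3.png',c['frame'])
c=cam('side'); im=c['frame'][120:300,220:420]; cv2.imwrite('pics/s3.png',cv2.resize(im,None,fx=3,fy=3,interpolation=cv2.INTER_CUBIC))
"
```

```text
t 5.35 pos [0.5106 0.0181 0.4395] z axis [-6.e-04  4.e-04 -1.e+00] y axis [0.288 0.958 0.   ] F [ 0.  -0.2 -4.5] M [ 0.07  0.02 -0.01] grip 26.8 tool delta [ 0.0001 -0.0017 -0.0005]
```

View pics/s3.png

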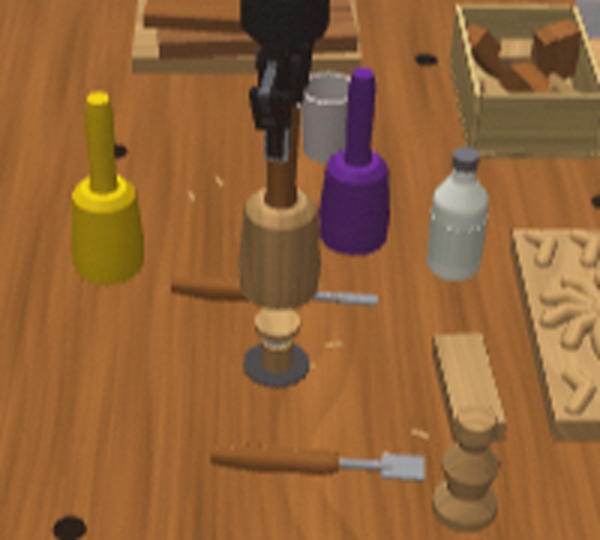

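View pics/w3.png

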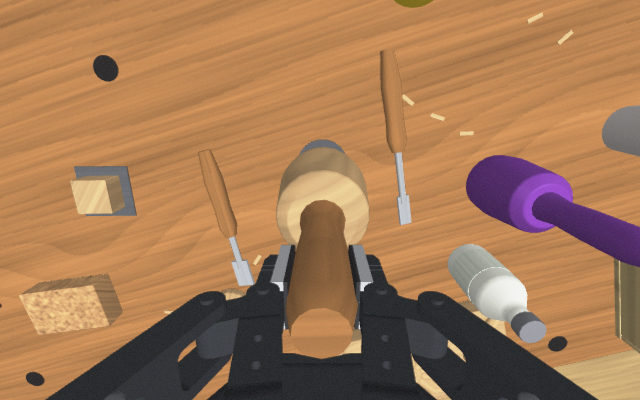

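The mallet face sits centred over the dog at s3 (280,300), with the dog head at (278,325). Now the knock.

Request:
play_rows(commands=[[0,0,0.03,0],[0,0,0.04,0],[0,0,-0.01,0],[0,0,-0.03,0],[0,0,-0.005,0],[0,0,0,0]])

```text
t: 6.05
eef_pos: [0.5112, 0.0176, 0.4167]
tool_rot: [0.002, 0.146, 0.989, 0.001]
contact_force: [-0.6, 0.0, -5.1]
gripper_width: 0.316
```

```bash
python3 -c "
from h import *
delta([.51,.0155,.415])
c=cam('side'); W=world(c); Z=W[...,2]
m=(np.hypot(W[...,0]-.511,W[...,1]-.013)<.025)&(Z>.015)&(Z<.075); P=W[m]; print(len(P),np.percentile(P[:,2],[50,80,95,99]).round(4))
im=c['frame'][120:300,220:420]; cv2.imwrite('pics/s4.png',cv2.resize(im,None,fx=3,fy=3,interpolation=cv2.INTER_CUBIC))
"
```

```text
t 6.05 pos [0.5112 0.0176 0.4167] z axis [ 0.0037  0.0012 -1.    ] y axis [0.288 0.958 0.002] F [-0.6  0.  -5.1] M [-0.02  0.05  0.03] grip 27.0 tool delta [ 0.0005 -0.0024  0.0017]
142 [0.0399 0.0418 0.0435 0.0445]
```

View pics/s4.png

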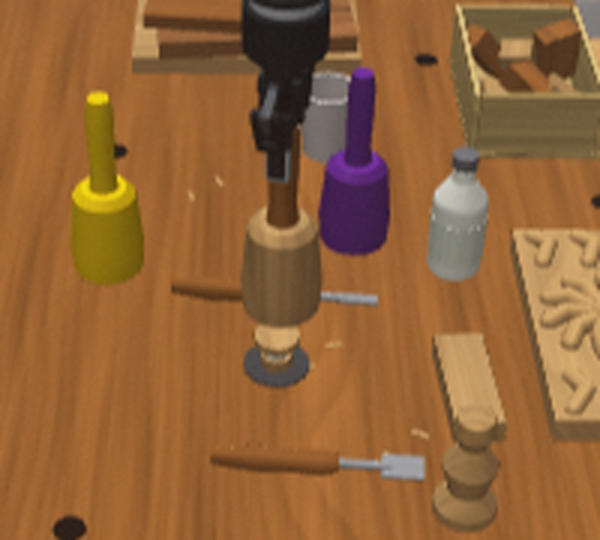

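The brisk knock brought the dog from about 60 to about 42 mm. Next I touch the set dog gently with the mallet, to get a height reference in this same grip.

Request:
play_rows(commands=[[-0.001,-0.01,0,0],[-0.003,-0.022,0,0],[-0.004,-0.033,0,0],[-0.005,-0.035,0,0],[-0.005,-0.035,0,0],[-0.005,-0.035,0,0],[-0.005,-0.035,0,0],[-0.004,-0.033,0,0],[-0.004,-0.03,0,0],[-0.002,-0.018,0,0],[-0.001,-0.009,0,0],[0,0,0,0],[0,0,0,0]])

```text
t: 7.4
eef_pos: [0.463, -0.2754, 0.4142]
tool_rot: [-0.001, 0.145, 0.989, 0.0]
contact_force: [0.2, 1.0, -5.7]
gripper_width: 0.322
```

```bash
python3 -c "
from h import *
import time
delta([.463,-.276,.375])
t=cam('top'); 
for nm,c in (('top',t),('side',cam('side'))):
  W=world(c); Z=W[...,2]
  m=(np.hypot(W[...,0]-.51,W[...,1]-.0155)<.04)&(Z>.03)&(Z<.075); P=W[m]; print(nm,len(P),P.mean(0).round(4),((P.min(0)+P.max(0))/2).round(4),np.ptp(P,0).round(3))
im=c['frame'][200:360,200:400]; cv2.imwrite('pics/s5.png',cv2.resize(im,None,fx=3,fy=3,interpolation=cv2.INTER_CUBIC))
"
```

```text
t 7.4 pos [ 0.463  -0.2754  0.4142] z axis [-9.0e-04  1.1e-03 -1.0e+00] y axis [0.288 0.958 0.001] F [ 0.2  1.  -5.7] M [ 0.07 -0.03  0.06] grip 27.5 tool delta [-0.0002 -0.0006  0.0392]
top 157 [0.5097 0.0178 0.0415] [0.5091 0.0179 0.0417] [0.042 0.042 0.012]
side 151 [0.5113 0.012  0.0396] [0.5115 0.0148 0.0388] [0.042 0.05  0.016]
```

View pics/s5.png

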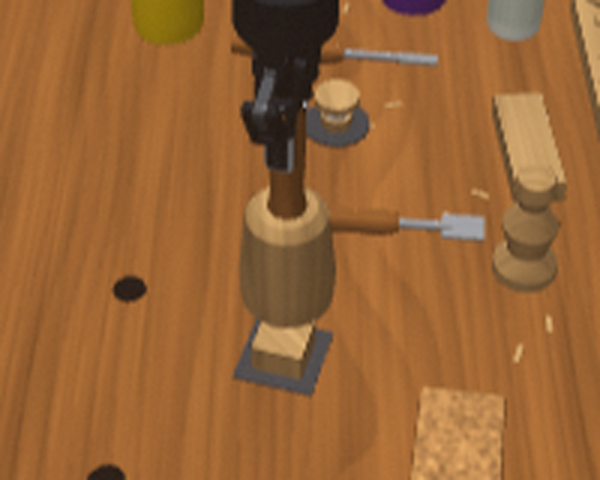

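Request:
play_rows(commands=[[0,0,0.008,0],[0,0,0.014,0],[0,0,0.012,0],[0,0,0.008,0],[0,0,0.003,0],[0,0,0,0],[0,0,0,0]])

```text
t: 8.2
eef_pos: [0.463, -0.2766, 0.3699]
tool_rot: [0.0, 0.146, 0.989, -0.0]
contact_force: [-0.6, 0.4, -5.3]
gripper_width: 0.314
```

Request:
play_rows(commands=[[0,0,0.001,0],[0,0,0.001,0],[0,0,0,0],[0,0,0,0]])

```text
t: 8.6
eef_pos: [0.4629, -0.2764, 0.3678]
tool_rot: [0.0, 0.146, 0.989, -0.0]
contact_force: [0.4, 0.5, -4.8]
gripper_width: 0.314
```

Request:
play_rows(commands=[[0,0,0.001,0],[0,0,0,0],[0,0,0,0]])

```text
t: 8.9
eef_pos: [0.4629, -0.2764, 0.3666]
tool_rot: [-0.0, 0.146, 0.989, 0.0]
contact_force: [0.1, 0.5, -4.0]
gripper_width: 0.312
```

Request:
play_rows(commands=[[0,0,0.001,0],[0,0,0,0],[0,0,0,0]])

```text
t: 9.2
eef_pos: [0.4629, -0.2764, 0.3656]
tool_rot: [-0.0, 0.146, 0.989, 0.0]
contact_force: [-0.3, -0.7, -4.6]
gripper_width: 0.313
```

Request:
play_rows(commands=[[0,0,0.001,0],[0,0,0,0],[0,0,0,0]])

```text
t: 9.5
eef_pos: [0.4632, -0.2766, 0.3654]
tool_rot: [0.001, 0.146, 0.989, 0.0]
contact_force: [-2.1, 1.6, 4.6]
gripper_width: 0.318
```

Request:
play_rows(commands=[[0,0,0.0005,0],[0,0,0,0],[0,0,0,0]])

```text
t: 9.8
eef_pos: [0.4633, -0.2767, 0.3654]
tool_rot: [0.001, 0.146, 0.989, 0.0]
contact_force: [-2.4, 1.5, 8.9]
gripper_width: 0.312
```

Request:
play_rows(commands=[[0,0,0.0005,0],[0,0,0,0],[0,0,0,0]])

```text
t: 10.1
eef_pos: [0.4634, -0.2767, 0.3654]
tool_rot: [0.001, 0.146, 0.989, 0.0]
contact_force: [-2.3, 2.0, 12.7]
gripper_width: 0.308
```

The set dog contact is clear: TCP z = 0.3654, about 30.0 mm above the bench reference, which agrees with the vision. Back to the sprung dog.

Request:
play_rows(commands=[[0,0,-0.006,0],[0,0,-0.016,0],[0,0,-0.018,0],[0,0,-0.01,0],[0.001,0.009,0,0],[0.003,0.022,0,0],[0.004,0.033,0,0],[0.005,0.035,0,0],[0.005,0.035,0,0],[0.005,0.035,0,0],[0.005,0.035,0,0],[0.004,0.033,0,0],[0.004,0.03,0,0],[0.002,0.018,0,0],[0.001,0.007,0,0],[0,0,0,0],[0,0,0,0]])

```text
t: 11.8
eef_pos: [0.5095, 0.0134, 0.4132]
tool_rot: [-0.0, 0.146, 0.989, -0.0]
contact_force: [0.8, -0.6, -5.0]
gripper_width: 0.313
```

```bash
python3 -c "
from h import *
delta([.5105,.0160,.385])
"
```

```text
t 11.8 pos [0.5095 0.0134 0.4132] z axis [-9.e-04 -8.e-04 -1.e+00] y axis [ 0.29   0.957 -0.001] F [ 0.8 -0.6 -5. ] M [-0.03  0.04  0.01] grip 26.7 tool delta [-0.0002  0.0028  0.0282]
```

Request:
play_rows(commands=[[0,0.002,0.007,0],[0,0,0.012,0],[0,0,0.009,0],[0,0,0.004,0],[0,0,0.001,0],[0,0,0,0],[0,0,0,0]])

```text
t: 12.5
eef_pos: [0.5106, 0.0163, 0.381]
tool_rot: [0.0, 0.146, 0.989, 0.0]
contact_force: [0.0, 0.7, -4.4]
gripper_width: 0.315
```

Request:
play_rows(commands=[[0,0,0.002,0],[0,0,0,0],[0,0,0,0]])

```text
t: 12.8
eef_pos: [0.5104, 0.0164, 0.3788]
tool_rot: [0.0, 0.146, 0.989, 0.0]
contact_force: [0.2, 0.2, -4.4]
gripper_width: 0.317
```

Request:
play_rows(commands=[[0,0,0.002,0],[0,0,0,0],[0,0,0,0]])

```text
t: 13.1
eef_pos: [0.5105, 0.0164, 0.3767]
tool_rot: [0.0, 0.146, 0.989, 0.0]
contact_force: [0.2, 0.2, -4.5]
gripper_width: 0.318
```

Request:
play_rows(commands=[[0,0,0.002,0],[0,0,0,0],[0,0,0,0]])

```text
t: 13.4
eef_pos: [0.5105, 0.0164, 0.3748]
tool_rot: [0.0, 0.146, 0.989, 0.0]
contact_force: [0.1, -0.2, -2.1]
gripper_width: 0.316
```

Request:
play_rows(commands=[[0,0,0.003,0],[0,0,0,0],[0,0,0,0]])

```text
t: 13.7
eef_pos: [0.5106, 0.0164, 0.3719]
tool_rot: [0.0, 0.146, 0.989, 0.0]
contact_force: [0.5, 0.4, 0.9]
gripper_width: 0.312
```

Request:
play_rows(commands=[[0,0,0.003,0],[0,0,0,0],[0,0,0,0]])

```text
t: 14.0
eef_pos: [0.5106, 0.0164, 0.369]
tool_rot: [0.0, 0.146, 0.989, 0.0]
contact_force: [-0.5, -0.6, 3.4]
gripper_width: 0.309
```

Request:
play_rows(commands=[[0,0,0.003,0],[0,0,0,0],[0,0,0,0]])

```text
t: 14.3
eef_pos: [0.5106, 0.0164, 0.3658]
tool_rot: [0.0, 0.146, 0.989, 0.0]
contact_force: [0.3, -0.3, 4.1]
gripper_width: 0.313
```

Request:
play_rows(commands=[[0,0,0.003,0],[0,0,0,0],[0,0,0,0]])

```text
t: 14.6
eef_pos: [0.5106, 0.0164, 0.3629]
tool_rot: [0.0, 0.146, 0.989, 0.0]
contact_force: [0.6, 0.6, 4.3]
gripper_width: 0.314
```

Request:
play_rows(commands=[[0,0,0.003,0],[0,0,0,0],[0,0,0,0]])

```text
t: 14.9
eef_pos: [0.5106, 0.0164, 0.3599]
tool_rot: [0.0, 0.146, 0.989, 0.0]
contact_force: [-0.4, 1.0, 4.5]
gripper_width: 0.311
```

Request:
play_rows(commands=[[0,0,0.001,0],[0,0,0.001,0],[0,0,0,0],[0,0,0,0]])

```text
t: 15.3
eef_pos: [0.5106, 0.0164, 0.3579]
tool_rot: [0.0, 0.146, 0.989, 0.0]
contact_force: [-1.2, 0.3, 4.9]
gripper_width: 0.319
```

Request:
play_rows(commands=[[0,0,-0.004,0],[0,0,-0.008,0],[0,0,-0.003,0],[0,0,0,0],[0,0,0,0]])

```text
t: 15.8
eef_pos: [0.5099, 0.0163, 0.3722]
tool_rot: [-0.001, 0.146, 0.989, -0.0]
contact_force: [0.0, 0.7, -5.0]
gripper_width: 0.314
```

Request:
play_rows(commands=[[0,0,0.002,0],[0,0,0.002,0],[0,0,0,0],[0,0,0,0]])

```text
t: 16.2
eef_pos: [0.5104, 0.0164, 0.3685]
tool_rot: [-0.0, 0.146, 0.989, -0.0]
contact_force: [-0.6, 0.6, -3.7]
gripper_width: 0.317
```

Request:
play_rows(commands=[[0,0,0.001,0],[0,0,0,0],[0,0,0,0]])

```text
t: 16.5
eef_pos: [0.5105, 0.0164, 0.3677]
tool_rot: [0.0, 0.146, 0.989, 0.0]
contact_force: [0.3, 0.4, -5.1]
gripper_width: 0.316
```

Request:
play_rows(commands=[[0,0,0.001,0],[0,0,0,0],[0,0,0,0]])

```text
t: 16.8
eef_pos: [0.5105, 0.0164, 0.3668]
tool_rot: [0.0, 0.146, 0.989, 0.0]
contact_force: [0.4, -0.0, -3.5]
gripper_width: 0.318
```

Request:
play_rows(commands=[[0,0,0.001,0],[0,0,0,0],[0,0,0,0]])

```text
t: 17.1
eef_pos: [0.5105, 0.0164, 0.3658]
tool_rot: [0.0, 0.146, 0.989, 0.0]
contact_force: [1.1, -0.7, -2.7]
gripper_width: 0.311
```

Request:
play_rows(commands=[[0,0,0.002,0],[0,0,0,0],[0,0,0,0]])

```text
t: 17.4
eef_pos: [0.5105, 0.0164, 0.3638]
tool_rot: [0.0, 0.146, 0.989, 0.0]
contact_force: [-0.1, -0.9, -1.9]
gripper_width: 0.315
```

Request:
play_rows(commands=[[0,0,0.003,0],[0,0,0.003,0],[0,0,0.001,0],[0,0,0,0],[0,0,0,0]])

```text
t: 17.9
eef_pos: [0.5107, 0.0163, 0.3571]
tool_rot: [0.0, 0.146, 0.989, 0.0]
contact_force: [-1.1, -1.1, 5.1]
gripper_width: 0.312
```

```bash
cat >> h.py <<'E'
def avg(n=8):
    z=[];f=[]
    for i in range(n):
        read_camera('wrist'); o=sensors.get_obs(); z.append(o['eef_pos'][2]); f.append(o['contact_force'][2])
    print('t',round(float(o['t']),2),'z',np.mean(z).round(5),np.std(z).round(5),'F',np.mean(f).round(2),'sd',np.std(f).round(2))
E
python3 -c "
from h import *
avg()"
```

```text
t 18.3 z 0.35706 2e-05 F 4.99 sd 0.32
```

Request:
play_rows(commands=[[0,0,-0.003,0],[0,0,-0.004,0],[0,0,0,0],[0,0,0,0]])

```text
t: 18.7
eef_pos: [0.5103, 0.0165, 0.3635]
tool_rot: [-0.0, 0.146, 0.989, 0.0]
contact_force: [0.3, -0.1, -0.9]
gripper_width: 0.311
```

```bash
python3 -c "
from h import *
avg()"
```

```text
t 19.1 z 0.36352 6e-05 F -1.19 sd 0.79
```

Request:
play_rows(commands=[[0,0,-0.007,0],[0,0,0,0],[0,0,0,0],[0,0,0,0]])

```text
t: 19.5
eef_pos: [0.5102, 0.0164, 0.3704]
tool_rot: [-0.0, 0.146, 0.989, -0.0]
contact_force: [-0.8, 0.2, -4.3]
gripper_width: 0.315
```

```bash
python3 -c "
from h import *
avg()"
```

```text
t 19.9 z 0.37053 7e-05 F -4.76 sd 0.37
```

Request:
play_rows(commands=[[0,0,0.004,0],[0,0,0.005,0],[0,0,0.004,0],[0,0,0.001,0],[0,0,0.001,0],[0,0,0,0],[0,0,0,0]])

```text
t: 20.6
eef_pos: [0.5109, 0.0163, 0.3564]
tool_rot: [0.001, 0.146, 0.989, 0.0]
contact_force: [-0.0, 0.1, 4.7]
gripper_width: 0.31
```

Request:
play_rows(commands=[[0,0,-0.004,0],[0,0,-0.004,0],[0,0,0,0],[0,0,0,0]])

```text
t: 21.0
eef_pos: [0.5104, 0.0165, 0.3636]
tool_rot: [0.0, 0.146, 0.989, 0.0]
contact_force: [1.6, 0.1, -1.9]
gripper_width: 0.313
```

```bash
python3 -c "
from h import *
avg()"
```

```text
t 21.4 z 0.36355 4e-05 F -2.24 sd 0.49
```

Request:
play_rows(commands=[[0,0,0.004,0],[0,0,0.004,0],[0,0,0.001,0],[0,0,0,0],[0,0,0,0]])

```text
t: 21.9
eef_pos: [0.5107, 0.0164, 0.3551]
tool_rot: [0.0, 0.146, 0.989, 0.0]
contact_force: [-0.2, 0.3, 5.7]
gripper_width: 0.313
```

Request:
play_rows(commands=[[0,0,-0.004,0],[0,0,-0.004,0],[0,0,0,0],[0,0,0,0]])

```text
t: 22.3
eef_pos: [0.5102, 0.0164, 0.3624]
tool_rot: [-0.0, 0.146, 0.989, -0.0]
contact_force: [1.0, 1.0, -2.9]
gripper_width: 0.313
```

```bash
python3 -c "
from h import *
avg()"
```

```text
t 22.7 z 0.36246 6e-05 F -2.55 sd 0.37
```

Request:
play_rows(commands=[[0,0,-0.01,0],[0,0,-0.025,0],[0,0,-0.025,0],[0,0,-0.015,0],[0.008,0.014,0,0],[0.016,0.028,0,0],[0.018,0.031,0,0],[0.012,0.02,0,0],[0.004,0.007,0,0],[0,0,0,0]])

```text
t: 23.7
eef_pos: [0.4832, 0.1295, 0.4377]
tool_rot: [-0.0, 0.145, 0.989, -0.0]
contact_force: [0.5, -0.3, -4.6]
gripper_width: 0.314
```

```bash
python3 -c "
from h import *
delta([.4675,.203,.4375])
def pl(W,cx,cy,r,lo,hi):
  Z=W[...,2]; m=(np.hypot(W[...,0]-cx,W[...,1]-cy)<r)&(Z>lo)&(Z<hi); P=W[m]; return len(P),P.mean(0).round(4),np.median(P[:,2]).round(4)
for n,dy,sy in(('top',.0177,-.2753),('side',.014,-.2766)):
  D=[];S=[]
  for i in range(4):
    c=cam(n);W=world(c); D.append(pl(W,.51,dy,.017,.02,.05)[1][2]);S.append(pl(W,.4632,sy,.017,.02,.05)[1][2])
  print(n,np.round(D,4),np.round(S,4),np.mean(D)-np.mean(S))
im=c['frame'][120:330,220:420]; cv2.imwrite('pics/s6.png',cv2.resize(im,None,fx=2.8,fy=2.8,interpolation=cv2.INTER_CUBIC))
"
```

```text
t 23.7 pos [0.4832 0.1295 0.4377] z axis [-1.e-03 -5.e-04 -1.e+00] y axis [ 0.287  0.958 -0.001] F [ 0.5 -0.3 -4.6] M [-0.03  0.02 -0.02] grip 26.9 tool delta [0.0361 0.0659 0.0001]
top [0.0291 0.0293 0.0292 0.0293] [0.0301 0.03   0.0302 0.0299] -0.0008249999999999993
side [0.0281 0.0281 0.0285 0.0288] [0.0294 0.0294 0.0289 0.0292] -0.0008500000000000035
```

View pics/s6.png

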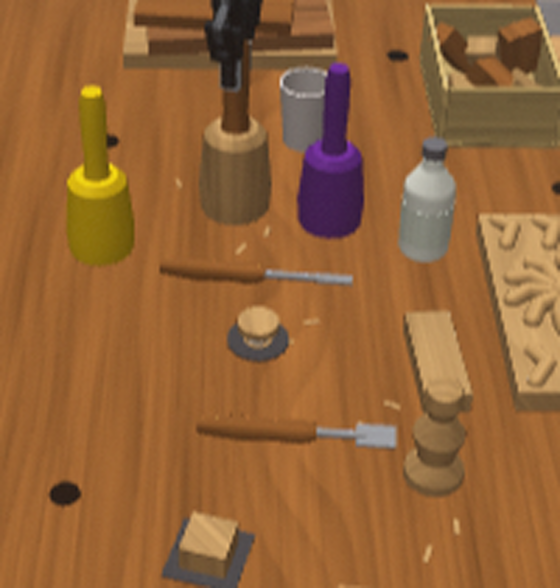

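Both cameras put the dog about 0.8 mm below the set dog, against 0.6 mm low by touch, so they are level within a millimetre. Nothing else has moved. Now I put the mallet back.

Request:
play_rows(commands=[[0.005,0.01,0,0],[0.01,0.018,0,0],[0.011,0.02,0,0],[0.007,0.012,0,0],[0.003,0.006,0,0],[0,0,0.01,0],[0,0,0.02,0],[0,0,0.025,0],[0,0,0.022,0],[0,0,0.013,0],[0,0,0.006,0],[0,0,0.002,0],[0,0,0,0],[0,0,0,0]])

```text
t: 25.5
eef_pos: [0.4688, 0.2026, 0.3406]
tool_rot: [0.001, 0.146, 0.989, 0.001]
contact_force: [0.2, 0.7, -4.0]
gripper_width: 0.314
```

Request:
play_rows(commands=[[0,0,0.001,0],[0,0,0,0],[0,0,0,0]])

```text
t: 25.8
eef_pos: [0.4684, 0.2025, 0.339]
tool_rot: [0.0, 0.146, 0.989, 0.0]
contact_force: [0.8, 0.0, -4.9]
gripper_width: 0.311
```

Request:
play_rows(commands=[[0,0,0.001,0],[0,0,0,0],[0,0,0,0]])

```text
t: 26.1
eef_pos: [0.4683, 0.2024, 0.3377]
tool_rot: [-0.0, 0.146, 0.989, -0.0]
contact_force: [0.2, 0.4, -4.2]
gripper_width: 0.318
```

Request:
play_rows(commands=[[0,0,0.001,0],[0,0,0,0],[0,0,0,0]])

```text
t: 26.4
eef_pos: [0.4683, 0.2024, 0.3366]
tool_rot: [-0.0, 0.146, 0.989, -0.0]
contact_force: [-0.1, 0.7, -4.9]
gripper_width: 0.314
```

Request:
play_rows(commands=[[0,0,0.001,0],[0,0,0,0],[0,0,0,0]])

```text
t: 26.7
eef_pos: [0.4683, 0.2025, 0.3357]
tool_rot: [-0.0, 0.146, 0.989, -0.0]
contact_force: [0.0, 0.5, -5.1]
gripper_width: 0.319
```

Request:
play_rows(commands=[[0,0,0.0005,0],[0,0,0,0],[0,0,0,0]])

```text
t: 27.0
eef_pos: [0.4685, 0.2025, 0.3354]
tool_rot: [0.0, 0.146, 0.989, 0.0]
contact_force: [-0.6, 0.1, -1.5]
gripper_width: 0.316
```

Request:
play_rows(commands=[[0,0,0.0005,0],[0,0,0,0]])

```text
t: 27.2
eef_pos: [0.4686, 0.2026, 0.3354]
tool_rot: [0.0, 0.146, 0.989, 0.0]
contact_force: [-1.2, -1.3, 4.5]
gripper_width: 0.315
```

Request:
play_rows(commands=[[0,0,0,0],[0,0,0,0],[0,0,0,0],[0,0,0,0],[0,0,0,0],[0,0,0,0],[0,0,0,0]], claw=0.0854)

```text
t: 27.9
eef_pos: [0.4684, 0.2024, 0.3347]
tool_rot: [0.0, 0.146, 0.989, 0.0]
contact_force: [0.1, -0.5, 0.1]
gripper_width: 1.001
```

```bash
python3 -c "
from h import *
delta([.4685,.2015,.42])
c=cam('wrist'); cv2.imwrite('pics/w5.png',c['frame'])
"
```

```text
t 27.9 pos [0.4684 0.2024 0.3347] z axis [ 0.  0. -1.] y axis [0.289 0.957 0.   ] F [ 0.1 -0.5  0.1] M [ 0.02  0.01 -0.03] grip 85.5 tool delta [-0.0004 -0.0009 -0.0853]
```

View pics/w5.png

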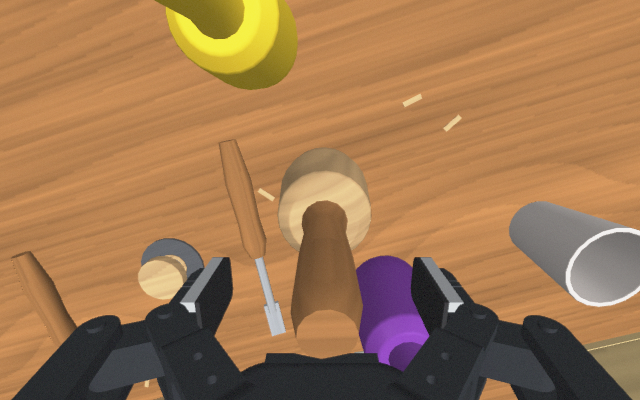

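The mallet stands free between the open fingers, with its handle top at (326,330). I retreat straight up.

Request:
play_rows(commands=[[0,0,-0.005,0],[0,0,-0.015,0],[0,0,-0.025,0],[0,0,-0.03,0],[0,0,-0.03,0],[0,0,-0.015,0],[0,0,0,0],[0.01,0.02,0,0],[0.02,0.03,0,0],[0.02,0.03,0,0],[0.02,0.03,0,0],[0.01,0.02,0,0],[0,0,0,0],[0,0,0,0]])

```text
t: 29.35
eef_pos: [0.4291, 0.3499, 0.4536]
tool_rot: [-0.0, 0.146, 0.989, -0.001]
contact_force: [0.4, -1.3, -0.5]
gripper_width: 1.001
```

```bash
python3 -c "
from h import *
delta([.4685,.2015,.42])
for n,dy,sy in(('top',.0177,-.2753),('side',.014,-.2766)):
  c=cam(n);W=world(c);Z=W[...,2]
  g=lambda cx,cy:Z[(np.hypot(W[...,0]-cx,W[...,1]-cy)<.017)&(Z>.02)&(Z<.05)].mean()
  print(n,g(.51,dy),g(.4632,sy))
  m=(np.hypot(W[...,0]-.4685,W[...,1]-.2015)<.05)&(Z>.207)&(Z<.235);P=W[m];print('mallet top',len(P),P.mean(0).round(4))
cv2.imwrite('pics/s7.png',c['frame'])
"
```

```text
t 29.35 pos [0.4291 0.3499 0.4536] z axis [-0.0011 -0.0018 -1.    ] y axis [ 0.288  0.958 -0.002] F [ 0.4 -1.3 -0.5] M [-0.05 -0.01 -0.03] grip 85.5 tool delta [-0.0805 -0.1306  0.0338]
top 0.029412102698300167 0.029697764879702892
mallet top 65 [0.4688 0.2018 0.2138]
side 0.028365234128842443 0.029957593778296505
mallet top 39 [0.4707 0.1965 0.2124]
```

View pics/s7.png

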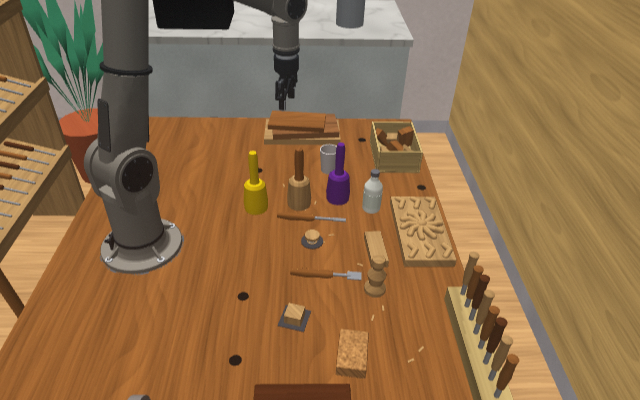

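The mallet stands upright at (299,180), the dog is down at (312,238), and the bystanders are where they were. I hand in.

```bash
python3 -c "
from h import *
print(bot.hand_in())"
```

```text
the job is handed in; nothing more can be done
None
```

The sprung dog now stands level with the set dog to about a millimetre, probably slightly low, and the job is handed in at about 29.5 s of the 54 s allowed.

- **Knock and lowering:** I took the plain mallet by its handle and gave the dog one brisk knock, which brought it from about 60 to 42 mm. I then pressed it down in small steps. To get the height to match, I touched the mallet face gently to the set dog in the same grip; that came out at about 30 mm.
- **Height checks:** These do not fully agree, and all but one say the dog is slightly low.

| Check | Dog relative to set dog |
|---|---|
| Force, from the light-contact reading | about 0.6 mm low |
| Force, from the full-press reading | about 0.6 mm high |
| Cameras, averaged just after the last press (top and side) | about 0.8 mm low |
| Last single top picture | 0.3 mm low |
| Last single side picture | 1.6 mm low |

- **Mallet and bench:** The mallet stands upright on its head within a few mm of where it started, and the gripper is clear of everything. In the last picture the other things on the bench look unmoved; I checked that by eye and did not measure it.

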